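# Lower the spark guard of a cutting rest

## Robot

A 6-joint arm with a two-finger parallel gripper is mounted at the origin on the work surface. World frame = base frame: x ahead of the robot, y to its left, z up, the work surface at z = 0. Lengths are in mm, angles in rad, forces in N, time in s.
With the tool pointing down it reaches from about 350 to 875 mm from the base axis. Payload 4.2 kg.
Tool frame: the origin (TCP) lies at the very end of the fingers, on their centre line; the grasp point (between the pads) lies 19 mm behind it (arm.tcp_to_grasp is the x of the grasp point in the tool frame, in mm); x points along the fingers, z is the direction in which the jaws open and shut, and the axes are right-handed (so a half turn about x gives the same grasp; the last joint's range is limited). The gripper opens to 85 mm and grips with 20 to 120 N. Pads are 22 mm wide; open, the fingers measure 114 mm over their backs; the gripper's body (76 mm by 85 mm) begins 54 mm behind the grasp point. The pads swing forward as they close: fully open they stand 13 mm farther back than shut.
Start: joints at [-1.051, 0.385, 0.008, 0, -1.194, -0.259], TCP at [161.175, -603.839, 231.312] pointing down, gripper open.
Joint ranges: [-3.14, 3.14], [-1.21, 2.06], [-1.07, 1.41], [-3.16, 2.05], [-2.99, -0.16], [-3.1, 3.1]. Speed limits (rad/s): [2.79, 2.79, 3.14, 3.14, 3.14, 3.14].

## Interface

Orientations are given as a unit quaternion [x, y, z, w].
In Python, from bench import status, get_image, job, arm gives the robot as it stands.
- The arm moves only by the tool apply_moves, never from a script. Its argument "targets" is text: rows parted by semicolons, each of 5 numbers parted by spaces: the shift along the tool's x, y, z in mm, then the turn about the tool's x in degrees, then the gripper's target within -1 to 1 (shut at 1, half-way at 0, fully open at -1). In form: dx dy dz spin hand; .... A call has 1 to 10 rows; each row is the pose to reach, as a shift and turn from the pose commanded when the call began, along the tool's axes at that moment; what a row does not reach only later rows make up. A row lasts 1/12 s, in which the tool goes at most 41.7 mm and 7.16 degrees, less where a joint would pass 70% of its speed; a pose out of reach is approached as far as the arm can. A call with a gripper value outside its range is refused whole. The fingers move at their own pace and stop on an object; the grip force is fixed at half the most. Time passes only in rows, so rows that repeat a pose let the fingers close. It gives the time, the measured TCP pose, the force and the opening at its end, in the units of the state.
- status.read_state(): the state, without advancing time (a new reading comes with each control period).
- get_image(name): name is "side" or "top" or "wrist"; returns a dict with "img" (480x640x3 uint8, red, green, blue), "mtx" (3x3 intrinsics, pixels), "world_from_camera" (4x4, takes a point from camera to world coordinates). Camera axes: x right, y down, z forward; pixel columns grow to the right and rows downward; lengths in mm; the calibration is good to about 2 mm. A picture is of the moment at which its call begins. There is no depth.
- job.job_done(): hands the job in, once; it reports no verdict.
The state is a dict: "clock": time; "joints": joint angles; "joint_vel": joint speeds; "joint_efforts": joint torques, N m; "position": TCP position; "ee_rot": TCP orientation; "contact_force": force on the tool from outside, world axes, zero at the start; "wrist_torque": the same for the moment, N m; "gripper_width": finger opening in mm.
Only numpy, scipy, OpenCV 4.12 (cv2) and the standard library are available. Lean on these libraries where they do the work, as an engineer would, in place of code of your own. Each camera call takes 0.05 s, during which the arm holds its last target.

## Task

Get the cutting rest ready for cutting the rusty bar: with the guard still up, press the thumb tab of the ratchet pawl all the way down so that its hook is free of the teeth, then push the spark hood down past the teeth until its arm is fully down on its stop. Leave the pawl free and do not disturb the loose things around the rest.

Things in the scene. Friction and masses are not known exactly. Their poses are not given: they have to be found in the camera images.
- stand: fixed cutting rest: dark steel base plate 140 x 440 x 10 mm on the bench. Origin on the bench top right under the guard's hinge; its x axis is parallel to the hinge axis, its y axis points from the hinge towards the spark hood (the pawl is on the -y side), z up. Base plate spans y -175 to +265 mm. A rusty flat bar 250 x 60 x 10 mm lies across an anvil block at y = 200 mm, its top 56 mm above the bench
- guard (a joint): hinge of the guard arm, rad, 0 = fully raised (arm 0.72 rad above level), grows as the hood goes down, 0.72 = fully down on its stop (arm level). It starts between 0.02 and 0.10. The hinge is stiff: the arm stays where it is left and takes about 3 to 7 N of downward push on the hood to move. With the pawl engaged a tooth of its ratchet wheel blocks it at about 0.12
- guard_hinge (a point): point on the guard's hinge axis in the middle of the ratchet wheel (wheel 148 mm across its teeth, 12 mm thick), 110 mm above the bench
- guard_push (a point): centre of the top face of the grey sheet-steel spark hood (120 mm along the hinge axis x 100 mm along the arm x 5 mm, with 24 mm lips turned down at both sides), 200 mm from the hinge axis along the arm; the hood face is bent 0.26 rad downwards relative to the arm, so it slopes up outwards by about 0.4 rad at the start and down outwards by 0.26 rad at the end. This point is about 245 mm above the bench when fully raised and 118 mm when fully down
- pawl (a joint): hinge of the pawl, rad, 0 = hook engaged in the ratchet teeth (start), grows as the thumb tab is pressed down, 0.45 = fully free, on its stop. From about 0.25 the hook is clear of the teeth. Stiff hinge: the pawl stays where it is left; pressing takes about 4 N at the tab
- pawl_hinge (a point): point on the pawl's hinge axis (parallel to the guard's), 102 mm above the bench, 81 mm from the guard's hinge axis on the stand's -y side
- pawl_tab (a point): centre of the top face of the pawl's steel thumb tab (50 mm along the hinge axis x 44 x 5 mm), 60 mm from the pawl's hinge axis, on the side away from the hood; about 115 mm above the bench at the start, about 27 mm lower when fully pressed. Nothing is beneath it down to the base plate
- spray_can: blue spray can, 52 mm across, 158 mm tall, loose bystander; origin at the middle of its underside
- disc_tray: blue divided tray, 130 x 90 x 32 mm, with small discs in it, loose bystander; origin at the middle of its underside
- screwdriver: screwdriver, 180 mm long, lying, loose bystander; origin at the middle of its underside
- socket: small steel wrench socket, 24 mm across, 38 mm tall, upright, loose bystander; origin at the middle of its underside
- discs: short stack of cut-off discs, 40 mm across, 12 mm tall, loose bystander; origin at the middle of its underside
- rotary_tool: grey hand-held rotary tool, about 175 mm long, the body 46 mm across, lying, loose bystander; origin at the middle of its underside
- wrench: open-ended wrench, 160 mm long, lying, loose bystander; origin at the middle of its underside

How it is judged (in metres and radians):
On the way, in this order (a step that is already met when the one before it is completed fails the run):
1. the pawl is pressed free (joint beyond 0.36 rad) while the guard is still up (joint below 0.20 rad) (value of joint pawl above 0.36 rad and value of joint guard below 0.2 rad), for 0.2 s.
2. the guard is pushed fully down (joint beyond 0.67 rad) (value of joint guard above 0.67 rad), for 0.2 s.
At the end, for the whole second after the job is handed in: the guard arm is down on its stop (joint above 0.67 of 0.72 rad, about 10 mm at the hood) and still, and the pawl is still free (joint above 0.30 rad) (value of joint guard above 0.67 rad and value of joint pawl above 0.3 rad and velocity of joint guard between -0.05 and 0.05 rad/s); the robot touches nothing.
It fails at once if the guard is forced past a tooth with the pawl still engaged (value of joint guard above 0.25 rad and value of joint pawl below 0.2 rad).
It fails at once if a loose bystander is lifted, carried or knocked more than 25 mm from its place (distance of any of spray_can, disc_tray, screwdriver, socket, discs, rotary_tool, wrench from where it was at the start of the episode above 0.025 m).
It fails at once if a tall bystander is tipped over (angle between any of spray_can, socket's own z axis and vertical above 0.5 rad).
It also fails if it takes over 40 s, if anything falls off the work surface, if the arm or the gripper's body presses on something with over 40 N, if the wrist force passes 120 N, or if a joint passes its speed limit or range.

## Working session

There is one attempt and no reset: what is moved stays moved. The work goes in short steps, Python scripts to look and compute and a tool call to move; the robot and the scene stay as the last step left them, time stands still between calls to the robot, and variables do not carry over. Pictures are saved under pics/ and viewed, and the job is handed in when it is done.

Besides the shell and the picture viewer there is one more tool, called after "Emit:" as name(argument=value, ...) on one line, values as JSON. apply_moves: Moves the arm, as the interface text tells. Its arguments: {"type":"object","properties":{"targets":{"type":"string"}},"required":["targets"]}

```bash
ls; mkdir -p pics; python3 - <<'E'
from bench import status,get_image,arm
import cv2,numpy as np
print(status.read_state()); print([a for a in dir(arm) if a[0]!='_'])
for n in ["side","top","wrist"]:
    d=get_image(n); cv2.imwrite(f"pics/{n}0.png",d["img"][:,:,::-1]); print(n,d["mtx"].tolist(),np.round(d["world_from_camera"],4).tolist())
    np.savez(f"{n}0.npz",**d)
E
```

```text
pics
{'clock': 0.0, 'joints': array([-1.05142233e+00,  3.85578714e-01,  6.62050744e-03, -4.90891281e-04,
       -1.19397822e+00, -2.58558579e-01]), 'joint_vel': array([-1.00050339e-03, -1.21678656e-03,  1.61936431e-05, -2.02720940e-03,
        1.99366129e-04, -4.18694435e-06]), 'joint_efforts': array([ 5.45842631e-04, -3.92288196e+01,  1.88401741e+01,  4.18631718e+00,
       -4.61119358e-03, -2.59959904e-06]), 'position': array([ 161.01130404, -603.30577795,  230.20731727]), 'ee_rot': array([-0.56009866,  0.43034484,  0.56137001,  0.43122676]), 'contact_force': array([ 0.17647216, -0.05999526,  0.05252179]), 'wrist_torque': array([-0.00907758, -0.04006359, -0.0433479 ]), 'gripper_width': 85.66423217772262}
['IKError', 'tcp_to_grasp']
side [[443.9733263645831, 0.0, 314.6065466273626], [0.0, 443.9733263645831, 249.38929203453705], [0.0, 0.0, 1.0]] [[-0.7118, -0.4927, 0.5006, 83.2661], [-0.7023, 0.4913, -0.5151, 529.6274], [0.0079, -0.7182, -0.6958, 798.6666], [0.0, 0.0, 0.0, 1.0]]
top [[543.6189068079268, 0.0, 317.9767151692281], [0.0, 543.6189068079268, 230.98547881403096], [0.0, 0.0, 1.0]] [[-0.021, -0.993, 0.1167, 372.2735], [-0.9997, 0.0219, 0.0068, 50.7244], [-0.0093, -0.1165, -0.9931, 1488.2325], [0.0, 0.0, 0.0, 1.0]]
wrist [[374.4933989881342, 0.0, 321.0453994533707], [0.0, 374.4933989881342, 236.965926796306], [0.0, 0.0, 1.0]] [[-0.2578, 0.931, 0.2586, 95.9063], [0.9662, 0.2476, 0.0717, -621.4076], [0.0027, 0.2683, -0.9633, 373.5168], [0.0, 0.0, 0.0, 1.0]]
```

View pics/side0.png

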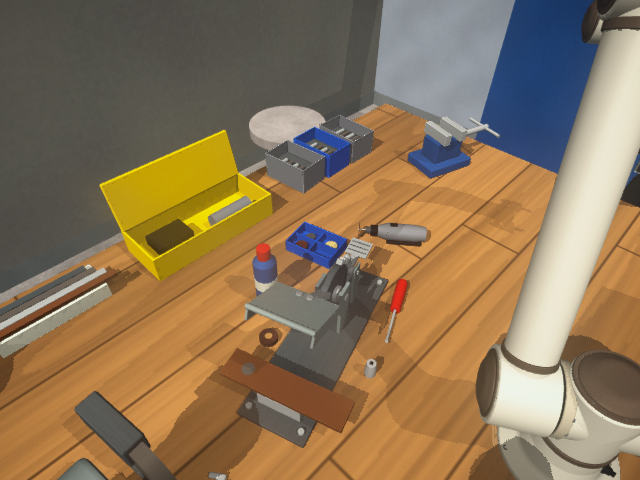

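View pics/top0.png

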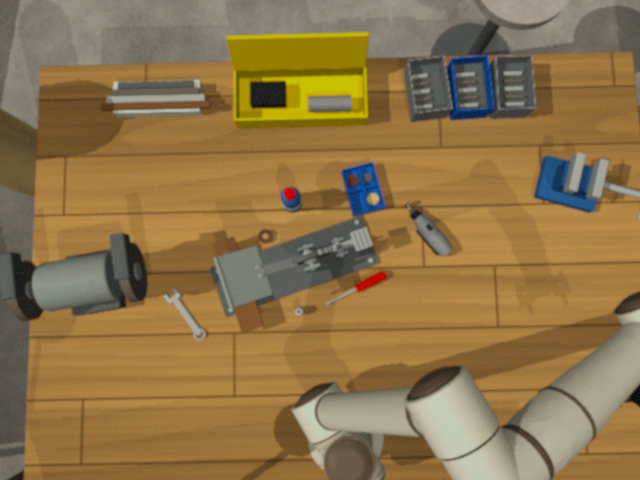

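```bash
python3 - <<'E'
import cv2
a=cv2.imread("pics/top0.png")[60:300,180:480]; cv2.imwrite("pics/topc.png",cv2.resize(a,None,fx=2.5,fy=2.5,interpolation=cv2.INTER_CUBIC))
a=cv2.imread("pics/side0.png")[150:390,150:470]; cv2.imwrite("pics/sidec.png",cv2.resize(a,None,fx=2.5,fy=2.5,interpolation=cv2.INTER_CUBIC))
E
```

```text
(no output)
```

View crops.

View pics/topc.png

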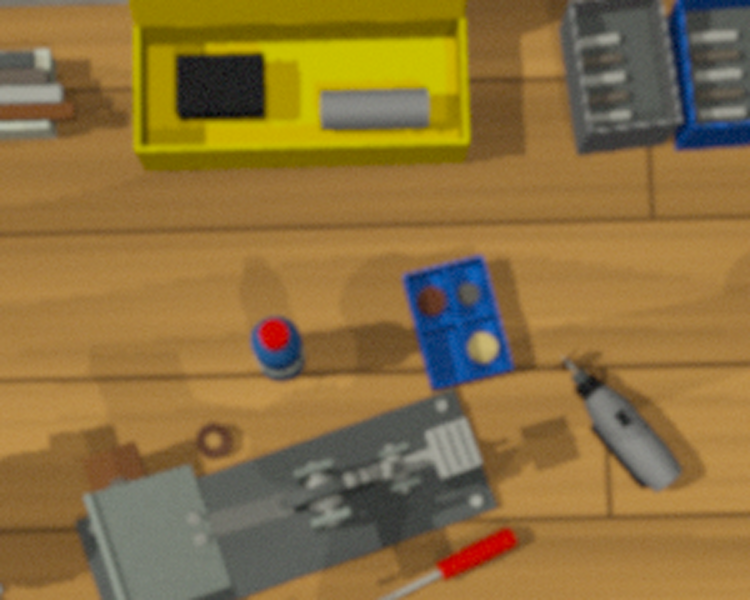

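View pics/sidec.png

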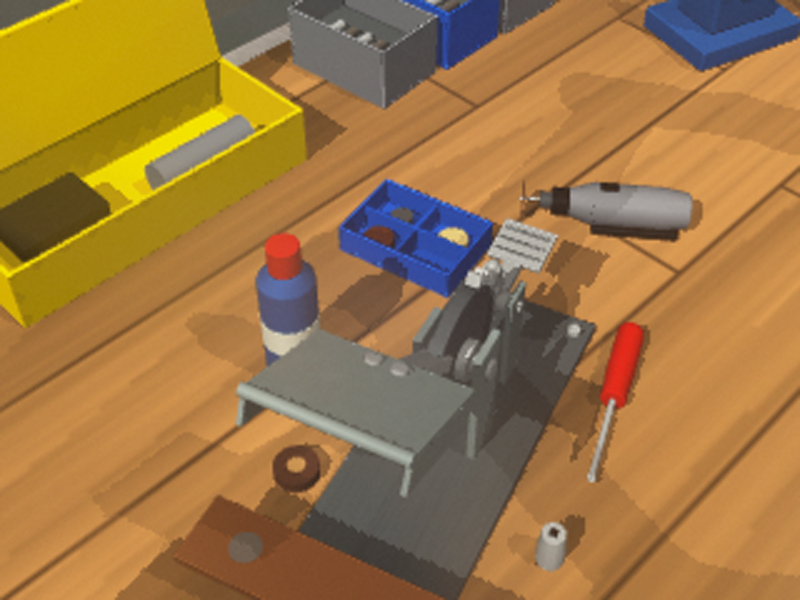

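```bash
cat > h.py <<'E'
import numpy as np
from scipy.spatial.transform import Rotation as R
def cam(n,i='0'):
    d=np.load(f"{n}{i}.npz"); return d["mtx"],np.linalg.inv(d["world_from_camera"])
def proj(c,P):
    P=np.atleast_2d(P); K,T=c; q=(T[:3,:3]@P.T).T+T[:3,3]; q=q@K.T; return q[:,:2]/q[:,2:]
def stand(p,P):
    x,y,a=p[:3]; c,s=np.cos(a),np.sin(a); P=np.atleast_2d(P)
    return np.c_[x+c*P[:,0]-s*P[:,1], y+s*P[:,0]+c*P[:,1], P[:,2]]
def hood(g,u=0,v=0):
    e=.72-g; f=e-.26
    # push point fully down: 118 = 110+8 ; 200 along arm
    y=200*np.cos(e)-8*np.sin(e); z=110+200*np.sin(e)+8*np.cos(e)
    return [u,y+v*np.cos(f),z+v*np.sin(f)]
def tab(pw=0,u=0,v=0,z0=13.,tilt=0):
    r=np.hypot(60,z0); a=np.arctan2(z0,60)-pw
    return [u,-81-r*np.cos(a)-v*np.cos(tilt-pw),102+r*np.sin(a)+v*np.sin(tilt-pw)]
E
cat > fit.py <<'E'
from h import *
from scipy.optimize import least_squares
t=lambda *a:(180+a[0]/2.5,60+a[1]/2.5)
s=lambda *a:(150+a[0]/2.5,150+a[1]/2.5)
T,S=cam("top"),cam("side")
def model(p):
    g=p[3]
    a=[[70,-175,10],[-70,-175,10],tab(),hood(g,60,50),hood(g,60,-50),hood(g,-60,-50)]
    b=[hood(g,60,-50),hood(g,60,50),hood(g,-60,50),hood(g,-60,-50),tab(),[-70,-175,10]]
    return np.r_[proj(T,stand(p,a)),proj(S,stand(p,b))]
obs=np.array([t(457,392),t(496,507),t(452,449),t(86,495),t(192,466),t(231,592),
 s(312,330),s(238,386),s(410,460),s(475,390),s(523,246),s(595,325)])
r=least_squares(lambda p:(model(p)-obs).ravel(),[400,30,.2,.05],x_scale=[10,10,.1,.1],loss='soft_l1')
print(r.x); print(np.round(model(r.x)-obs,1))
p=r.x; np.save("p.npy",p)
for n,q in [("tab0",tab()),("tab.45",tab(.45)),("hood",hood(p[3])),("hood_end",hood(.72))]: print(n,stand(p,q).round(1))
E
python3 fit.py
```

```text
[4.65018781e+02 8.55511642e+01 3.11991365e-01 5.78928047e-02]
[[-1.3 -1. ]
 [ 0.4  1.2]
 [ 0.2  0.3]
 [ 0.9 -0.4]
 [-0.9 -0.5]
 [-0.3 -2.2]
 [ 1.9 -0.1]
 [ 0.1  0.2]
 [ 0.6  0. ]
 [-0.5  0.6]
 [-0.4 -0.1]
 [ 0.1  0.5]]
tab0 [[508.3 -48.6 115. ]]
tab.45 [[508.2 -48.3  87.6]]
hood [[418.1 231.  239.3]]
hood_end [[403.6 275.9 118. ]]
```

```bash
cat > t.py <<'E'
from h import *
from bench import status
s=status.read_state(); p=np.load("p.npy")
def delta(q): return (R.from_quat(s["ee_rot"]).inv().apply(np.asarray(q)-s["position"])).round(1)
if __name__=="__main__":
    print(s["clock"],s["position"].round(1),s["contact_force"].round(1),s["gripper_width"])
    print(R.from_quat(s["ee_rot"]).as_matrix().round(3))
    a=p[2]; print("stand x",np.cos(a),np.sin(a))
E
python3 - <<'E'
from t import *
M=R.from_quat(s["ee_rot"]).as_matrix(); print(M.round(3))
q=stand(p,tab(0,0,4))[0]; print(q)
print("above",delta([q[0],q[1],230]), "z150",delta([q[0],q[1],150]))
z=M[:,2]; print("z dir ang",np.degrees(np.arctan2(z[1],z[0])), "stand x ang",np.degrees(p[2]))
E
```

```text
[[-0.001 -0.966 -0.258]
 [ 0.002 -0.258  0.966]
 [-1.     0.     0.002]]
[509.52718007 -52.44884458 115.        ]
above [   1.2 -478.7  442.6] z150 [  81.2 -478.7  442.4]
z dir ang 104.93594485437332 stand x ang 17.875788478124736
```

Emit:
apply_moves(targets="0 -28 26 0 1; 0 -56 52 0 1; 0 -84 78 0 1; 0 -112 104 0 1; 0 -140 130 0 1; 0 -168 155 0 1; 0 -196 181 0 1; 0 -224 207 0 1; 0 -252 233 0 1; 0 -280 259 0 1")

```text
clock: 0.98
position: [365.3, -279.6, 231.3]
ee_rot: [0.561, -0.431, -0.561, -0.431]
contact_force: [0.8, -0.3, 0.0]
gripper_width: 0.1
```

Emit:
apply_moves(targets="0 -28 26 0 1; 0 -56 52 0 1; 0 -84 78 0 1; 0 -112 104 0 1; 0 -140 130 0 1; 0 -168 155 0 1; 0 -199 184 0 1; 0 -199 184 0 1; 0 -199 184 0 1")

```text
clock: 1.73
position: [510.4, -50.4, 230.6]
ee_rot: [-0.561, 0.43, 0.562, 0.429]
contact_force: [-0.3, -0.1, -0.8]
gripper_width: -0.3
```

```bash
python3 t.py; python3 - <<'E'
from t import *
from bench import get_image
import cv2
q=stand(p,tab(0,0,4))[0]
print("to tab",delta(q))
for n in ["side","wrist"]:
    d=get_image(n); cv2.imwrite(f"pics/{n}1.png",d["img"][:,:,::-1])
E
```

```text
1.7333 [510.4 -50.4 230.6] [-0.3 -0.1 -0.8] -0.33867776678491596
[[-0.001 -0.965 -0.261]
 [-0.    -0.261  0.965]
 [-1.     0.001  0.   ]]
stand x 0.9517241988381107 0.30695447438660417
to tab [115.6   1.2  -1.7]
```

View pics/side1.png

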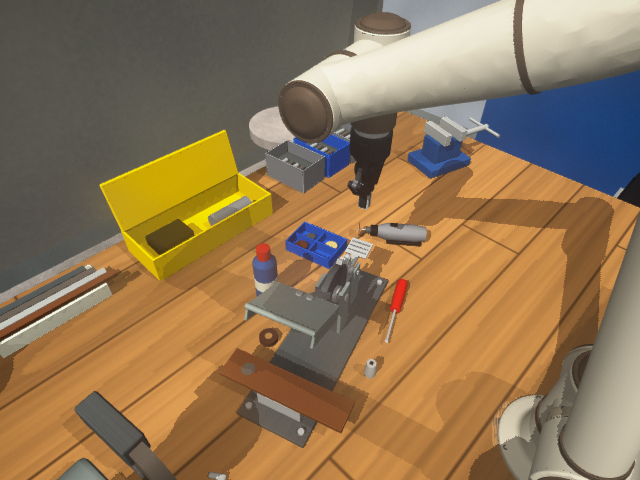

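View pics/wrist1.png

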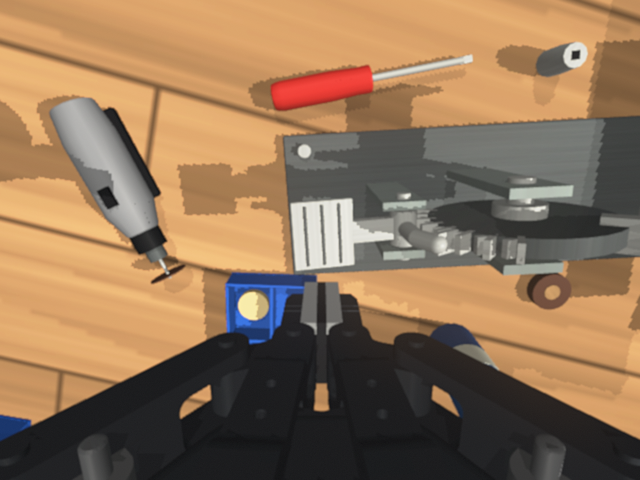

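Emit:
apply_moves(targets="30 0 -1 0 1; 60 1 -2 0 1; 85 1 -2 0 1; 100 1 -2 0 1; 108 1 -2 0 1; 113 1 -2 0 1; 116 1 -2 0 1; 119 1 -2 0 1; 121 1 -2 0 1")

```text
clock: 2.58
position: [509.9, -55.0, 111.5]
ee_rot: [0.561, -0.43, -0.56, -0.431]
contact_force: [-1.4, -2.5, 3.7]
gripper_width: 0.2
```

Emit:
apply_moves(targets="3 0 0 0 1; 6 0 0 0 1; 9 0 0 0 1; 12 0 0 0 1; 15 0 0 0 1; 18 0 0 0 1; 20 0 0 0 1; 22 0 0 0 1")

```text
clock: 3.25
position: [510.0, -53.7, 88.4]
ee_rot: [0.561, -0.43, -0.561, -0.431]
contact_force: [-2.0, 3.4, 14.8]
gripper_width: 0.1
```

```bash
python3 - <<'E'
from t import *
from bench import get_image
import cv2
for n in ["side","wrist"]:
    d=get_image(n); cv2.imwrite(f"pics/{n}2.png",d["img"][:,:,::-1])
E
```

```text
(no output)
```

View pics/wrist2.png

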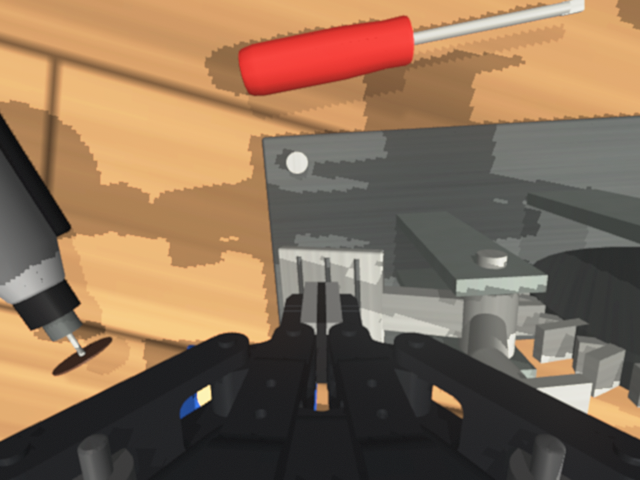

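Emit:
apply_moves(targets="2 0 0 0 1; 3 0 0 0 1; 4 0 0 0 1; 4 0 0 0 1; 4 0 0 0 1")

```text
clock: 3.77
position: [510.2, -53.6, 87.8]
ee_rot: [0.562, -0.43, -0.561, -0.431]
contact_force: [-7.7, 4.3, 25.3]
gripper_width: -0.1
```

Emit:
apply_moves(targets="-10 0 0 0 1; -40 0 0 0 1; -75 0 0 0 1; -115 0 0 0 1; -155 0 0 0 1; -195 0 0 0 1; -215 0 0 0 1; -215 0 0 0 1")

```text
clock: 4.43
position: [511.1, -54.0, 304.1]
ee_rot: [0.563, -0.428, -0.559, -0.433]
contact_force: [0.5, -0.2, 0.3]
gripper_width: -0.3
```

```bash
python3 t.py; python3 - <<'E'
from t import *
from bench import get_image
import cv2
for n in ["side","wrist"]:
    d=get_image(n); np.savez(f"{n}3.npz",**d);cv2.imwrite(f"pics/{n}3.png",d["img"][:,:,::-1])
im=d["img"][:,:,::-1].copy();c=cam("wrist","3")
for pw,col in [(0,(0,0,255)),(.3,(0,255,255)),(.45,(0,255,0))]:
    o=np.array([tab(pw,u,v) for u,v in [(25,22),(25,-22),(-25,-22),(-25,22)]])
    cv2.polylines(im,[proj(c,stand(p,o)).round().astype(int)],True,col,1)
cv2.imwrite("pics/wrist3o.png",im)
for g in [p[3],.2,.4,.6,.72]:
    q=stand(p,hood(g))[0]; print(g,q.round(1),delta(q))
E
```

```text
4.4333 [511.1 -54.  304.1] [ 0.5 -0.2  0.3] -0.28945700477481096
[[ 0.009 -0.966 -0.259]
 [ 0.001 -0.258  0.966]
 [-1.    -0.009 -0.001]]
stand x 0.9517241988381107 0.30695447438660417
0.057892804657170574 [418.1 231.  239.3] [ 64.3  16.7 299.4]
0.2 [413.  247.  216.3] [ 87.3  17.8 316.2]
0.4 [407.5 263.8 180.5] [123.1  19.  333.9]
0.6 [404.4 273.6 141.9] [161.7  19.9 344.2]
0.72 [403.6 275.9 118. ] [185.5  20.2 346.7]
```

View pics/wrist3o.png

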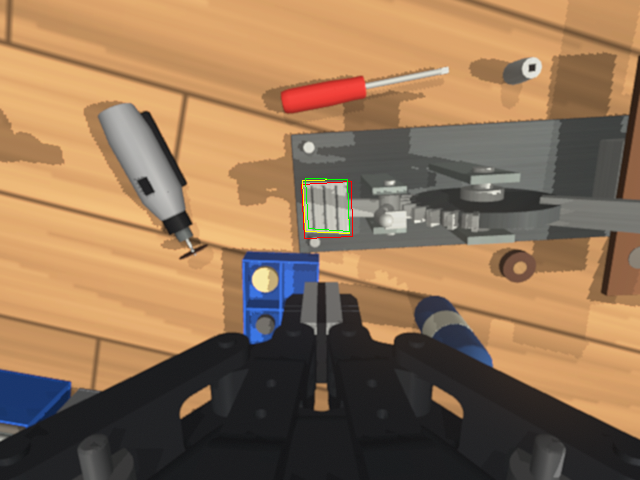

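View pics/side3.png

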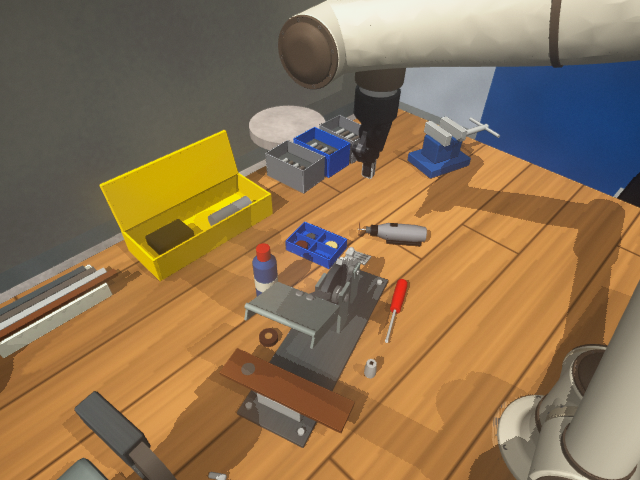

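Emit:
apply_moves(targets="0 2 35 0 1; 0 4 75 0 1; 0 6 115 0 1; 0 8 155 0 1; 0 10 195 0 1; 0 13 235 0 1; 0 15 275 0 1; 0 17 305 0 1; 0 17 305 0 1; 20 17 305 0 1")

```text
clock: 5.37
position: [414.3, 238.2, 279.9]
ee_rot: [0.562, -0.429, -0.561, -0.43]
contact_force: [-0.1, 0.2, 0.7]
gripper_width: 0.3
```

```bash
python3 t.py; python3 - <<'E'
from t import *
from bench import get_image
import cv2
d=get_image("side");cv2.imwrite(f"pics/side4.png",d["img"][:,:,::-1])
for g in [p[3],.2,.3,.4,.5,.6,.72]:
    q=stand(p,hood(g,0,5))[0]; print(g,q.round(1),delta(q))
E
```

```text
5.3667 [414.3 238.2 279.9] [-0.1  0.2  0.7] 0.2570951685901425
[[ 0.002 -0.965 -0.262]
 [ 0.001 -0.262  0.965]
 [-1.    -0.002  0.001]]
stand x 0.9517241988381107 0.30695447438660417
0.057892804657170574 [416.7 235.4 241.2] [38.7 -1.5 -3.3]
0.2 [411.5 251.6 217.6] [62.3 -0.6 13.6]
0.3 [408.4 260.9 199.7] [80.2 -0.1 23.5]
0.4 [406.  268.6 180.8] [99.1  0.3 31.5]
0.5 [404.1 274.4 161.3] [118.7   0.7  37.5]
0.6 [402.8 278.3 141.2] [138.7   0.9  41.7]
0.72 [402.1 280.5 116.7] [163.2   1.1  43.9]
```

View pics/side4.png

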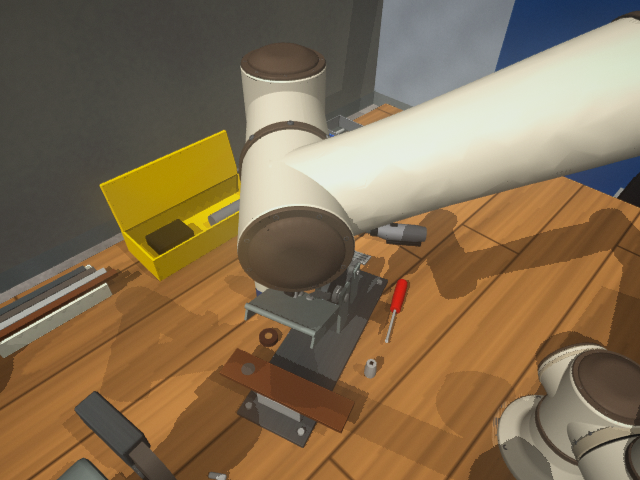

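Emit:
apply_moves(targets="20 -1 -2 0 1; 32 -1 -2 0 1; 38 -1 -2 0 1; 44 -1 2 0 1; 50 -1 6 0 1; 57 -1 10 0 1; 63 -1 14 0 1; 70 0 18 0 1; 76 0 21 0 1; 82 0 24 0 1")

```text
clock: 6.25
position: [407.3, 257.7, 197.0]
ee_rot: [-0.561, 0.432, 0.561, 0.43]
contact_force: [-2.1, -1.8, 5.5]
gripper_width: -0.2
```

Emit:
apply_moves(targets="8 0 4 0 1; 17 0 8 0 1; 26 0 11 0 1; 35 0 13 0 1; 44 0 15 0 1; 52 0 17 0 1; 60 0 18 0 1; 68 0 19 0 1; 75 0 20 0 1; 80 0 20 0 1")

```text
clock: 7.08
position: [402.5, 277.3, 117.8]
ee_rot: [0.561, -0.432, -0.561, -0.429]
contact_force: [-16.4, -5.4, 46.1]
gripper_width: -0.0
```

Emit:
apply_moves(targets="-1 0 0 0 1; -1 0 0 0 1; -1 0 0 0 1; -5 0 0 0 1; -20 0 0 0 1; -55 0 0 0 1; -95 0 0 0 1; -135 0 0 0 1; -175 0 0 0 1; -175 0 0 0 1")

```text
clock: 7.92
position: [406.4, 281.1, 300.6]
ee_rot: [0.562, -0.424, -0.56, -0.437]
contact_force: [0.8, 0.1, 0.6]
gripper_width: 0.1
```

Emit:
apply_moves(targets="0 0 -40 0 1; 0 0 -80 0 1; 0 0 -120 0 1; 0 0 -160 0 1; 0 0 -200 0 1; 0 0 -240 0 1; 0 0 -280 0 1; 0 0 -320 0 1; 0 0 -360 0 1; 0 0 -360 0 1")

```text
clock: 8.75
position: [496.8, -74.7, 290.8]
ee_rot: [-0.559, 0.433, 0.559, 0.432]
contact_force: [0.8, 0.7, 0.2]
gripper_width: 0.1
```

```bash
python3 t.py; python3 - <<'E'
from t import *
from bench import get_image
import cv2
for n in ["side","top"]:
    d=get_image(n); np.savez(f"{n}5.npz",**d)
    im=cv2.resize(d["img"][:,:,::-1],None,fx=3,fy=3,interpolation=cv2.INTER_CUBIC);c=cam(n,"5")
    for g,col in [(.67,(0,0,255)),(.72,(0,255,0))]:
        o=np.array([hood(g,u,v) for u,v in [(60,50),(60,-50),(-60,-50),(-60,50)]])
        cv2.polylines(im,[(proj(c,stand(p,o))*3+1).round().astype(int)],True,col,1)
    for pw,col in [(.3,(0,0,255)),(.45,(0,255,0))]:
        o=np.array([tab(pw,u,v) for u,v in [(25,22),(25,-22),(-25,-22),(-25,22)]])
        cv2.polylines(im,[(proj(c,stand(p,o))*3+1).round().astype(int)],True,col,1)
    x0,y0=(200,200) if n=="side" else (170,150)
    cv2.imwrite(f"pics/{n}5.png",im[y0*3:y0*3+600,x0*3:x0*3+780])
E
```

```text
8.75 [496.8 -74.7 290.8] [0.8 0.7 0.2] 0.13753813907844206
[[-0.001 -0.968 -0.251]
 [-0.001 -0.251  0.968]
 [-1.     0.001 -0.001]]
stand x 0.9517241988381107 0.30695447438660417
```

View pics/side5.png

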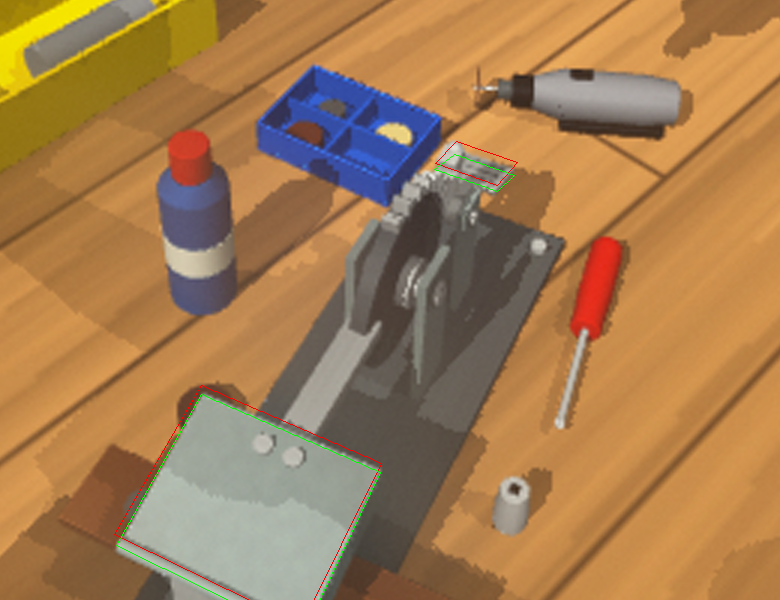

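View pics/top5.png

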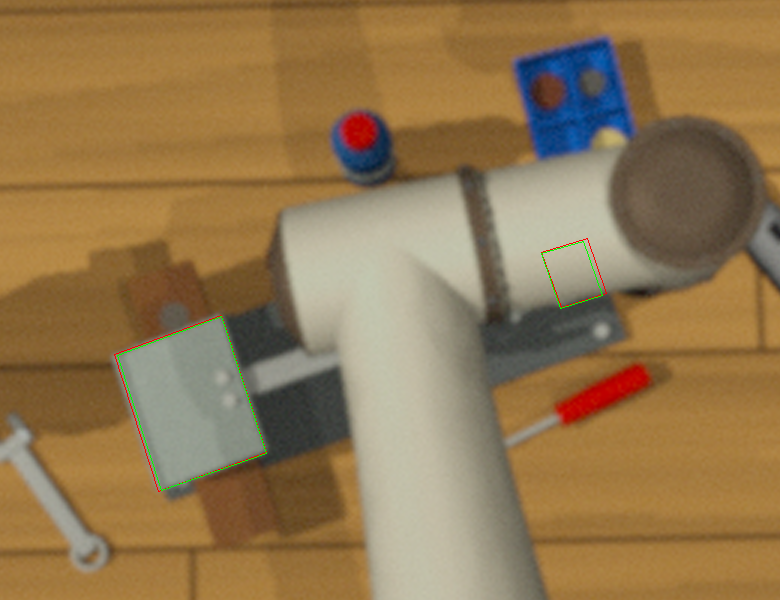

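```bash
python3 - <<'E'
import numpy as np,cv2
L=[]
for i in "035":
    a=np.load(f"side{i}.npz")["img"][225:285,320:385,::-1]; L.append(cv2.resize(a,None,fx=4,fy=4,interpolation=cv2.INTER_CUBIC))
cv2.imwrite("pics/cmp.png",np.hstack(L))
E
```

```text
(no output)
```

View pics/cmp.png

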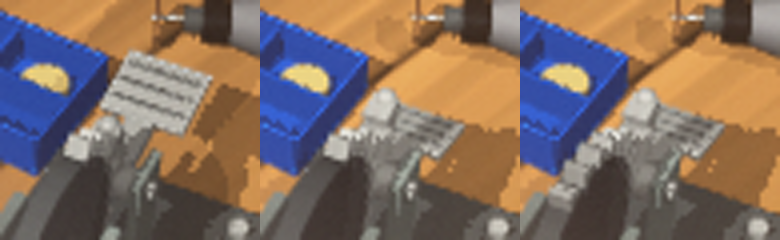

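The tab sits at the same low place in the middle and right crops (after the press and now), with the hook raised. The hood lies on the 0.72 rad outline, and the bystanders have not moved. Handing in.

```bash
python3 -c "
from bench import job; print(job.job_done())"
```

```text
the job is handed in; nothing more can be done
None
```

I pressed the pawl's thumb tab down to its stop with the guard still up. Then I pushed the spark hood down to its stop, lifted clear and handed the job in after about 9 s on the robot's clock.

- **Pawl:** On the last press the force rose from 15 to 25 N with only 0.6 mm more travel, so it was on its stop. A wrist picture right after the press matched the fully pressed outline. The tab looked just as low in the last side picture, with the hook raised.
- **Guard:** The hood lies on the 0.72 rad outline in both the side and top pictures. I found no sign of it springing back.
- **Forces:** The fingertips pressed the hood with up to about 49 N for a moment at its stop. That is above the 40 N limit for the arm and gripper body, but only the fingers should have been touching, and it is well under the 120 N wrist limit.
- **Surroundings:** In the last side view the can, tray, screwdriver, socket and rotary tool look undisturbed. The discs were mostly hidden under the lowered hood there, and I checked the wrench only by eye in the top view. At hand-in the arm was clear, with contact force readings under 1 N.

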